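# Restack the under-stair tidy rack

### The job

Put the little white tidy rack back together from the bottom up, biggest tray lowest, without taking it from where the bottom tray stands: stand the round pot upright in the middle of the big bottom tray, then stand the medium tray squarely in the bottom tray over the pot, then set the wooden scrubber bristles down in one half of the medium tray, beside its grip plate, and finally stand the small tray squarely in the medium one, over the scrubber. Do it in that order, with every tray's feet right down on the floor of the tray below, and leave the other things on the worktop where they are.

Things in the scene. Friction and masses are not known exactly. Their poses are not given: they have to be found in the camera images.
- base_tray: Bottom tray, the largest: low, white, no legs or grip, fixed to the worktop, 172 (its x) x 152 mm outside, 164 x 144 inside; the medium tray's feet fit in with 8 mm play all round. Floor top 8 mm, wall tops 24 mm above the worktop. Origin: centre of its underside; x along the long side, z up.
- mid_tray_grip (a point): Medium tray, 148 (x) x 128 mm, inside 140 x 120. Loose white tray on 4 square 12 mm legs flush with its corners, 66 mm long. Floor top 70 mm, wall tops 84 mm, top of central upright grip plate 118 mm above the feet; plate 8 mm thick along x (pinch so), 44 wide along y. Point: on the plate over the centre, 108 mm above the feet. x long side, z up. 
- top_tray_grip (a point): Small tray, 124 (x) x 104 mm; 8 mm play in the medium one. Loose white tray on 4 square 12 mm legs flush with its corners, 66 mm long. Floor top 70 mm, wall tops 84 mm, top of central upright grip plate 118 mm above the feet; plate 8 mm thick along x (pinch so), 44 wide along y. Point: on the plate over the centre, 108 mm above the feet. x long side, z up. 
- pot_mid (a point): Small round open ceramic pot, white, 56 mm in diameter over nearly all its height, 50 mm high, wall 4 mm, about 0.16 kg; stands upright. Point: its centre, 25 mm above its underside; z up.
- scrubber_mid (a point): Round wooden palm scrubber, 54 mm high, bristles down: 50 mm across up to 26 mm, above it an upright round knob 25 mm across from 38 to 54 mm (lift by this). About 0.08 kg. Point: on its axis, 27 mm above the bristle tips; z up. In the medium tray its place is 35 mm from the grip plate's middle along the tray's +x or -x.
- polish_tin_mid (a point): Bystander: flat round metal polish tin, 72 mm in diameter, 24 mm high. Point: its centre.
- bulb_box_mid (a point): Bystander: plain cardboard bulb box, 52 x 52 mm, 72 mm high. Point: its centre.
Mind the look-alikes: they are no part of the job. Leave any orange or yellow look-alike of the part that bears top_tray_grip alone.

How it is judged:
By the outcome, as a careful person would: the job done as asked, in the order asked, and still so for the second after the job is handed in, with the robot touching nothing.
It also fails if it takes over 106 s, if anything falls off the work surface, if the arm or the gripper's body presses on something with over 40 N, if the wrist force passes 120 N, or if a joint passes its speed limit or range.

### The arm

A 6-joint arm with a two-finger parallel gripper is mounted at the origin on the work surface. World frame = base frame: x ahead of the robot, y to its left, z up, the work surface at z = 0. Lengths are in m, angles in rad, forces in N, time in s.
With the tool pointing down it reaches from about 0.35 to 0.975 m from the base axis. Payload 4.9 kg.
Tool frame: the origin (TCP) lies at the very end of the fingers, on their centre line; the grasp point (between the pads) lies 19 mm behind it; z points along the fingers, y is the line along which they close (so a half turn about z gives the same grasp; the last joint's range is limited). The gripper opens to 85 mm and grips with 20 to 120 N. Pads are 22 mm wide; open, the fingers measure 114 mm over their backs; the gripper's body (76 mm by 85 mm) begins 54 mm behind the grasp point. The pads swing forward as they close: fully open they stand 13 mm farther back than shut.
Start: joints at [0.987, 0.053, 1.613, -0, 1.476, -0.119], TCP at [0.28, 0.559, 0.231] pointing down, gripper open.
Joint ranges: [-3.01, 3.01], [-1.01, 2.22], [0.06, 2.58], [-1.02, 4.17], [0.09, 2.62], [-3.14, 3.14]. Speed limits (rad/s): [2.57, 2.57, 3.14, 3.14, 3.14, 3.14].

### API

Orientations are given as a rotation vector (axis times angle).
In Python, from station import * gives the robot as it stands.
- The arm moves only by the shell command python3 -m crank 'ROWS' [OPENING] [FORCE]. ROWS is JSON, a list of rows, each an object with "offset": the shift along the tool's x, y, z in m, a list of three; "twist": the turn, a rotation vector about the tool's x, y, z in degrees, a list of three. In form: [{"offset": [x, y, z], "twist": [rx, ry, rz]}, ...]. A call has 1 to 20 rows; each row is the pose to reach, as a shift and turn from the pose commanded when the call began, along the tool's axes at that moment; what a row does not reach only later rows make up. A row lasts 1/8 s, in which the tool goes at most 62.5 mm and 10.7 degrees, less where a joint would pass 70% of its speed; a pose out of reach is approached as far as the arm can. A call with a gripper value outside its range is refused whole. OPENING is the opening, from 0 (shut) to 1 (fully open), set as the call begins (- or left out, the last holds). The fingers move at their own pace and stop on an object; FORCE is the grip in N (left out, the last holds). Time passes only in rows, so rows that repeat a pose let the fingers close. It gives the time, the measured TCP pose, the force, the opening and the grip force at its end, in the units of the state.
- get_obs(): the state, without advancing time (a new reading comes with each control period).
- get_image(name): name is "scene" or "top"; returns the picture (420x560x3 uint8, red, green, blue); there is no depth.
- get_calibration(name): a dict with "intrinsics" (3x3 intrinsics, pixels), "world_from_camera" (4x4, takes a point from camera to world coordinates). Camera axes: x right, y up, looking along -z (the intrinsics and any distortion apply to the point x, -y, -z); pixel columns grow to the right and rows downward; lengths in m; the calibration is good to about 2 mm. A picture is of the moment at which its call begins. get_calibration takes no time and is no camera call.
- finish_job(): hands the job in; it is judged then, once.
Trained networks look in the newest picture that a camera, given by its name, has taken for a name from the list of things; names that differ only in an ending like _2 or _b are one class to them, and where a whole thing is asked for, a point or a joint stands for the part that bears it (a point fixed in the world has none). Each returns a list of dicts, best first, with "confidence" (0 to 1); they miss things now and then, are a little off and sometimes report something else, mostly with a low value. They report only what shows in the picture. A call takes as long as a camera call. They do not tell look-alikes from the thing itself.
- cut_out(query, camera): "region" (420x560 bool, what is visible of it) and "rect" ([centre column, centre row, width, height] in pixels, round what is visible of it).
The state is a dict: "t": time; "q": joint angles; "dq": joint speeds; "effort": joint torques, N m; "tool_pos": TCP position; "tool_rot": TCP orientation; "contact_force": force on the tool from outside, world axes, zero at the start; "wrist_torque": the same for the moment, N m; "opening": finger opening in m; "grip_force": force on a finger pad.
Only numpy, scipy, OpenCV 4.12 (cv2) and the standard library are available. Lean on these libraries where they do the work, as an engineer would, in place of code of your own. Each camera call takes 0.05 s, during which the arm holds its last target. There are 200 camera calls.

## Working session

There is one attempt and no reset: what is moved stays moved. The work goes in short steps, Python scripts to look and compute and a shell command to move; the robot and the scene stay as the last step left them, time stands still between calls to the robot, and variables do not carry over. Pictures are saved under pics/ and viewed, at most 14 in all, crops included, and the job is handed in when it is done.

```bash
mkdir -p pics; ls; python3 - <<'E'
from station import *
import cv2,numpy as np
print(get_obs())
for n in("scene","top"):
    im=get_image(n); cv2.imwrite(f"pics/{n}0.png",cv2.cvtColor(im,cv2.COLOR_RGB2BGR)); c=get_calibration(n); print(n,c)
    for q in("base_tray","mid_tray_grip","top_tray_grip","pot_mid","scrubber_mid","polish_tin_mid","bulb_box_mid"):
        for d in cut_out(q,n): print(q,round(d["confidence"],2),np.round(d["rect"],1))
E
```

```text
pics
{'t': 0.0, 'q': array([ 9.87027711e-01,  5.33756561e-02,  1.61429300e+00,  8.80788997e-06,
        1.47600448e+00, -1.18988984e-01]), 'dq': array([ 0.00099742, -0.00099286, -0.0005889 ,  0.00303729,  0.00086282,
       -0.00017736]), 'effort': array([-7.95595952e-04, -3.93698359e+01, -3.70166624e+01, -1.85598788e-04,
        7.44982157e-03,  1.26256072e-06]), 'tool_pos': array([0.27978618, 0.55818047, 0.23005197]), 'tool_rot': array([-0.72335471, -3.05643624,  0.00306288]), 'contact_force': array([ 0.43088877,  0.08849191, -0.03314134]), 'wrist_torque': array([-0.01252154, -0.01065461,  0.02601556]), 'grip_force': 0.0, 'opening': 0.0851277088529467}
scene {'intrinsics': array([[441.45784624,   0.        , 283.7654772 ],
       [  0.        , 441.45784624, 216.38142389],
       [  0.        ,   0.        ,   1.        ]]), 'world_from_camera': array([[ 0.85532296, -0.30525574,  0.41861865,  1.00477516],
       [ 0.51790545,  0.52562773, -0.67489957, -0.71958921],
       [-0.0140206 ,  0.79406198,  0.60767508,  0.75735151],
       [ 0.        ,  0.        ,  0.        ,  1.       
[... 579 characters left out ...]
d_from_camera': array([[-0.02444858,  0.98978877, -0.14042951,  0.39158195],
       [-0.99942094, -0.02087409,  0.02687101,  0.01967156],
       [ 0.02366529,  0.14100516,  0.98972597,  1.33990886],
       [ 0.        ,  0.        ,  0.        ,  1.        ]])}
base_tray 0.88 [269.4 183.1  71.6  80.3]
mid_tray_grip 0.63 [400.3 255.8  64.8  69.3]
mid_tray_grip 0.19 [348.  188.9  19.2  17.8]
top_tray_grip 0.61 [179.2 113.   67.4  72.2]
top_tray_grip 0.55 [120.8 264.6  50.3  58.3]
top_tray_grip 0.45 [236.2 271.9  25.6  22.3]
pot_mid 0.96 [162.2 191.8  22.3  25.7]
scrubber_mid 0.51 [349.8 186.5  18.8  13.6]
polish_tin_mid 0.78 [307.6 270.5  30.4  30.4]
bulb_box_mid 0.56 [236.2 272.9  22.6  24.5]
```

```bash
python3 - <<'E'
import cv2
for n in("scene","top"):
    im=cv2.imread(f"pics/{n}0.png"); cv2.imwrite(f"pics/{n}0b.png",cv2.resize(im,(800,600),interpolation=cv2.INTER_CUBIC))
E
```

```text
(no output)
```

View pics/scene0b.png

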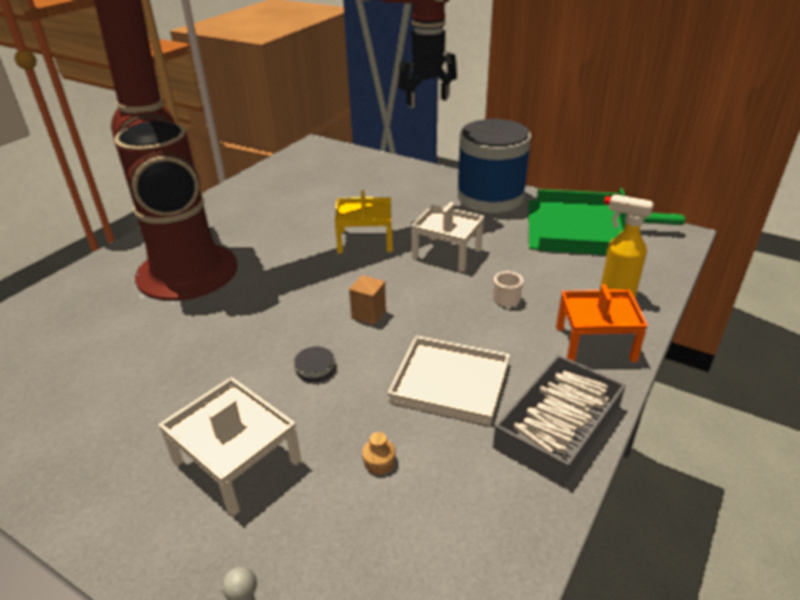

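View pics/top0b.png

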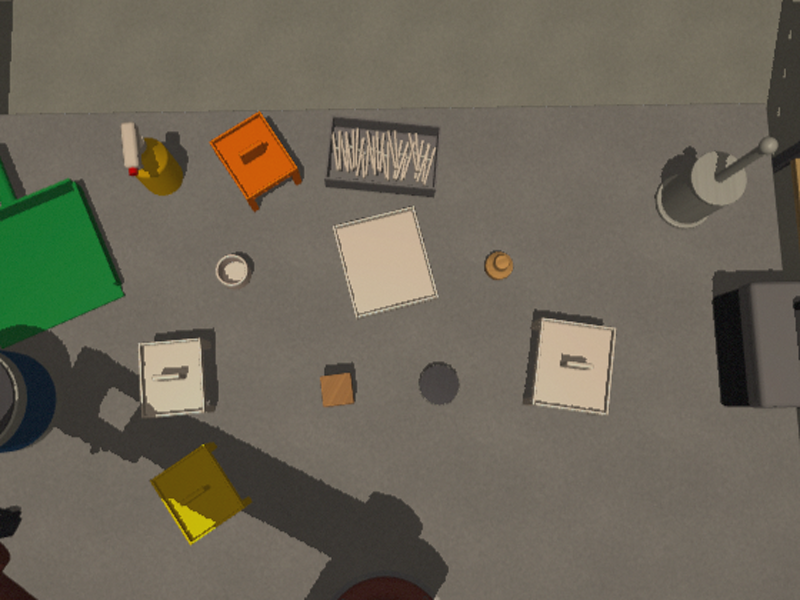

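The top view shows the base tray at native (269,183), the pot (162,192), the scrubber (350,187), white trays at (400,256) and (121,265), an orange look-alike at (179,113) and a yellow one at (140,346). Next I fit known-size models to the masks in both views.

```bash
cat > h.py <<'E'
from station import *
import cv2,numpy as np
from scipy.optimize import minimize
from scipy.spatial.transform import Rotation as R
def box(cx,cy,z0,z1,sx,sy):
    return np.array([[cx+a*sx/2,cy+b*sy/2,z] for a in(-1,1) for b in(-1,1) for z in(z0,z1)])
def tray(sx,sy):
    return [box(0,0,.066,.084,sx,sy),box(0,0,.07,.118,.008,.044)]+[box(a*(sx-.012)/2,b*(sy-.012)/2,0,.07,.012,.012) for a in(-1,1) for b in(-1,1)]
def cyl(*parts):
    t=np.linspace(0,2*np.pi,25)[:-1]
    return [np.array([[r*np.cos(k),r*np.sin(k),z] for k in t for z in(a,b)]) for r,a,b in parts]
M=dict(base_tray=[box(0,0,0,.024,.172,.152)],mid=tray(.148,.128),top=tray(.124,.104),pot=cyl((.028,0,.05)),
 scrub=cyl((.025,0,.026),(.0125,.026,.054)),tin=cyl((.036,0,.024)),bulb=[box(0,0,0,.072,.052,.052)])
C={n:get_calibration(n) for n in("scene","top")}
def proj(P,n):
    T=np.linalg.inv(C[n]["world_from_camera"]); p=P@T[:3,:3].T+T[:3,3]; p=p*[1,-1,-1]
    u=p@C[n]["intrinsics"].T; return u[:,:2]/u[:,2:]
def ray(px,n,z):
    T=C[n]["world_from_camera"]; d=np.linalg.inv(C[n]["intrinsics"])@[px[0],px[1],1]; d=T[:3,:3]@(d*[1,-1,-1]); o=T[:3,3]
    return (o+d*(z-o[2])/d[2])[:2]
S=3
def mask(model,p,n,z=0):
    c,s=np.cos(p[2]),np.sin(p[2]); m=np.zeros((420*S,560*S),np.uint8)
    for b in M[model]:
        w=b@np.array([[c,s,0],[-s,c,0],[0,0,1]])+[p[0],p[1],z]
        h=cv2.convexHull(((proj(w,n)+.5)*S*16).astype(np.float32)).astype(np.int32)
        cv2.fillConvexPoly(m,h,255,shift=4)
    return m>0
def fit(model,regs,p0,z=0):
    big={n:np.kron(r,np.ones((S,S)))>0 for n,r in regs.items()}
    def f(p):
        e=0
        for n,b in big.items():
            m=mask(model,p,n,z); e-=(m&b).sum()/(m|b).sum()
        return e/len(big)
    best=min((minimize(f,[*p0[:2],y],method="Nelder-Mead",options=dict(initial_simplex=np.array([[0,0,0],[.02,0,0],[0,.02,0],[0,0,.2]])+[*p0[:2],y],maxiter=120)) for y in p0[2]),key=lambda r:r.fun)
    return best.x,-best.fun
def go(x,y,z,yaw=None):
    """row to reach TCP x,y,z with tool down, tool y axis along world angle yaw(deg)"""
    o=get_obs(); r=R.from_rotvec(o["tool_rot"]); 
    off=r.inv().apply(np.array([x,y,z])-o["tool_pos"])
    ty=r.apply([0,1,0]); cur=np.degrees(np.arctan2(ty[1],ty[0]))
    if yaw is None: yaw=cur
    d=(yaw-cur+90)%180-90
    yw=np.radians(cur+d); yv=np.array([np.cos(yw),np.sin(yw),0]); zv=np.array([0,0,-1.]); xv=np.cross(yv,zv)
    tw=(r.inv()*R.from_matrix(np.c_[xv,yv,zv])).as_rotvec(degrees=True)
    print("off",np.round(off,4),"twist",np.round(tw,2),"alt yaw",np.round(tw[2]-180*np.sign(tw[2]),1),"cur yaw",round(cur,1),"t",round(o["t"],2),"q6",round(o["q"][5],2),"F",np.round(o["contact_force"],1))
E
python3 - <<'E'
from h import *
L=[("base_tray","base_tray",(269,183),(313,268),[-.2,.2]),("mid_tray_grip","mid",(400,256),(163,314),[-.2,.2]),("top_tray_grip","top",(121,265),(313,166),[-.2,.2]),("pot_mid","pot",(162,192),(355,203),[0]),("scrubber_mid","scrub",(350,187),(266,318),[0]),("polish_tin_mid","tin",(307,270),(221,255),[0]),("bulb_box_mid","bulb",(236,272),(260,210),[0,.4])]
get_image("top");get_image("scene")
for q,m,t,s,y in L:
    regs={}
    for n,px in(("top",t),("scene",s)):
        for d in cut_out(q,n):
            if np.hypot(*(np.array(d["rect"][:2])-px))<8: regs[n]=d["region"];break
    p0=ray(t,"top",.04)
    if not regs: print(q,"none");continue
    x,e=fit(m,regs,[*p0,y]); each=[np.round(fit(m,{n:r},[*x[:2],[x[2]]])[0],3) for n,r in regs.items()]
    print(q,np.round(x[:2],4),"yaw",round(np.degrees(x[2]),1),"iou",round(e,3),list(regs),each)
im=cv2.imread("pics/top0.png"); a=[cv2.resize(im[y-45:y+45,x-45:x+45],(380,380),interpolation=cv2.INTER_CUBIC) for x,y in((121,265),(400,256))]
cv2.imwrite("pics/crop.png",np.hstack(a))
E
```

```text
base_tray [ 0.6562 -0.017 ] yaw 13.3 iou 0.973 ['top', 'scene'] [array([ 0.657, -0.017,  0.229]), array([ 0.655, -0.017,  0.241])]
mid_tray_grip [ 0.4588 -0.3301] yaw -9.4 iou 0.962 ['top', 'scene'] [array([ 0.46 , -0.33 , -0.157]), array([ 0.457, -0.33 , -0.169])]
top_tray_grip [0.4528 0.3454] yaw 6.6 iou 0.866 ['scene'] [array([0.453, 0.345, 0.115])]
pot_mid [0.6404 0.2512] yaw 1.5 iou 0.876 ['top', 'scene'] [array([0.642, 0.252, 0.183]), array([ 0.638,  0.255, -0.004])]
scrubber_mid [ 0.6449 -0.2216] yaw 10.1 iou 0.859 ['top', 'scene'] [array([ 0.646, -0.222,  0.16 ]), array([ 0.641, -0.221,  0.214])]
polish_tin_mid [ 0.4352 -0.1072] yaw 6.4 iou 0.916 ['top', 'scene'] [array([ 0.436, -0.106,  0.232]), array([ 0.432, -0.106,  0.304])]
bulb_box_mid [0.4286 0.0712] yaw 6.4 iou 0.875 ['top', 'scene'] [array([0.43 , 0.072, 0.101]), array([0.428, 0.068, 0.256])]
```

View pics/crop.png

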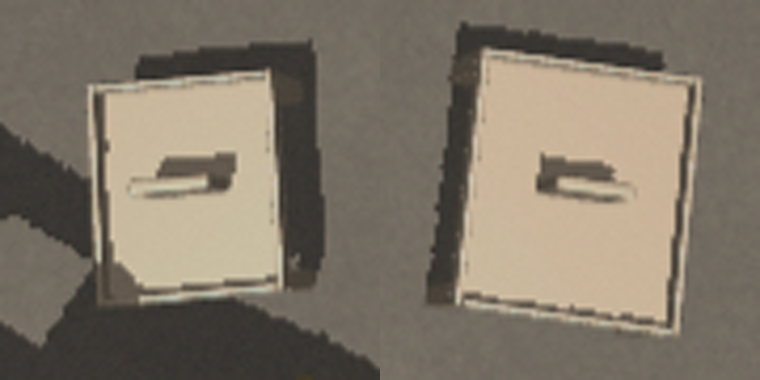

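The left crop (top view 121,265) is white and clearly smaller, 124 x 104, so it is the top tray. The right one (400,256) is white and larger, so it is the medium tray; orange (179,113) and yellow (140,346) are the look-alikes to leave. I start with the pot.

```bash
python3 - <<'E'
from h import *
go(.640,.2525,.13,13.3)
go(.640,.2525,.013,13.3)
E
```

```text
off [-0.4589 -0.1124  0.1014] twist [ 0.    0.   50.07] alt yaw -129.9 cur yaw 63.4 t 1.6 q6 -0.12 F [-0.4 -0.6  0.3]
off [-0.4589 -0.1124  0.2184] twist [ 0.    0.   50.07] alt yaw -129.9 cur yaw 63.4 t 1.6 q6 -0.12 F [-0.4 -0.6  0.3]
```

```bash
python3 -m crank '[{"offset":[-0.2,-0.05,0],"twist":[0,0,22]},{"offset":[-0.2,-0.05,0],"twist":[0,0,22]},{"offset":[-0.2,-0.05,0],"twist":[0,0,22]},{"offset":[-0.459,-0.112,0.101],"twist":[0,0,50]},{"offset":[-0.459,-0.112,0.101],"twist":[0,0,50]},{"offset":[-0.459,-0.112,0.101],"twist":[0,0,50]},{"offset":[-0.459,-0.112,0.101],"twist":[0,0,50]},{"offset":[-0.459,-0.112,0.101],"twist":[0,0,50]},{"offset":[-0.459,-0.112,0.101],"twist":[0,0,50]},{"offset":[-0.459,-0.112,0.101],"twist":[0,0,50]},{"offset":[-0.459,-0.112,0.101],"twist":[0,0,50]}]' 1 40
python3 - <<'E'
from h import *
im=get_image("top"); b=cv2.cvtColor(im,cv2.COLOR_RGB2BGR); s=cv2.cvtColor(get_image("scene"),cv2.COLOR_RGB2BGR)
cv2.imwrite("pics/pot1.png",np.hstack([cv2.resize(b[132:252,102:222],(400,400)),cv2.resize(s[130:250,295:415],(400,400))]))
go(.640,.2525,.013,13.3)
E
```

```text
t: 2.98
tool_pos: [0.6398, 0.2541, 0.1313]
tool_rot: [1.945, 2.466, 0.002]
contact_force: [-0.4, -0.1, -0.2]
opening: 0.0854
grip_force: 0.0
off [-0.0016 -0.0003  0.1183] twist [ 0.08 -0.01  0.17] alt yaw -179.8 cur yaw 13.5 t 3.08 q6 0.03 F [-0.4 -0.2 -0.4]
```

View pics/pot1.png

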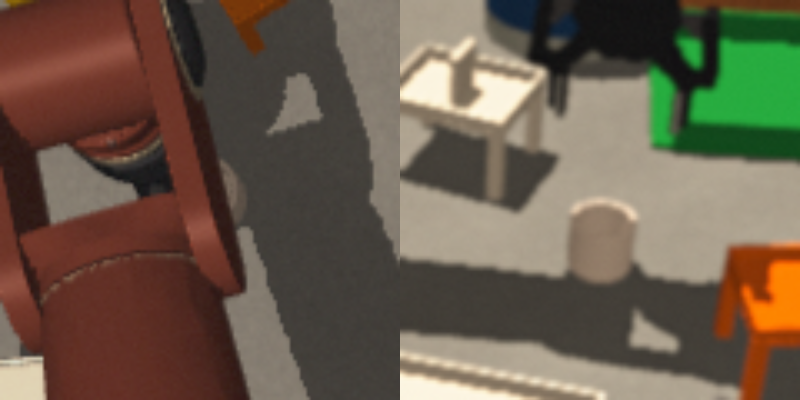

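The arm hides the pot from the top camera. In the scene crop the fingers straddle it, at crop (600,240), with margin, so I go down and close.

```bash
python3 -m crank '[{"offset":[-0.001,0,0.05],"twist":[0,0,0]},{"offset":[-0.001,0,0.09],"twist":[0,0,0]},{"offset":[-0.001,0,0.118],"twist":[0,0,0]},{"offset":[-0.001,0,0.118],"twist":[0,0,0]},{"offset":[-0.001,0,0.118],"twist":[0,0,0]}]' 1 40
python3 -m crank '[{"offset":[0,0,0],"twist":[0,0,0]},{"offset":[0,0,0],"twist":[0,0,0]},{"offset":[0,0,0],"twist":[0,0,0]},{"offset":[0,0,0],"twist":[0,0,0]},{"offset":[0,0,0],"twist":[0,0,0]},{"offset":[0,0,0],"twist":[0,0,0]}]' 0.3 40
python3 - <<'E'
from h import *
print(ray((0,0),"top",0)*0+1)
go(.6562,-.017,.10,13.3); go(.6562,-.017,.022,13.3)
E
```

```text
t: 3.7
tool_pos: [0.6414, 0.2526, 0.0142]
tool_rot: [1.946, 2.464, 0.003]
contact_force: [0.5, -0.2, 0.3]
opening: 0.0857
grip_force: 0.0
t: 4.45
tool_pos: [0.6416, 0.2522, 0.0144]
tool_rot: [1.947, 2.464, 0.003]
contact_force: [-0.8, -0.1, 7.2]
opening: 0.0539
grip_force: 43.9
[1. 1.]
off [-0.2653 -0.0478 -0.0858] twist [ 0.14 -0.01  0.07] alt yaw -179.9 cur yaw 13.4 t 4.45 q6 0.03 F [-0.8 -0.1  7.2]
off [-0.2653 -0.048  -0.0078] twist [ 0.14 -0.01  0.07] alt yaw -179.9 cur yaw 13.4 t 4.45 q6 0.03 F [-0.8 -0.1  7.2]
```

```bash
python3 -m crank '[{"offset":[0,0,-0.05],"twist":[0,0,0]},{"offset":[0,0,-0.086],"twist":[0,0,0]},{"offset":[-0.06,-0.011,-0.086],"twist":[0,0,0]},{"offset":[-0.12,-0.022,-0.086],"twist":[0,0,0]},{"offset":[-0.18,-0.032,-0.086],"twist":[0,0,0]},{"offset":[-0.23,-0.042,-0.086],"twist":[0,0,0]},{"offset":[-0.265,-0.048,-0.086],"twist":[0,0,0]},{"offset":[-0.265,-0.048,-0.086],"twist":[0,0,0]},{"offset":[-0.265,-0.048,-0.086],"twist":[0,0,0]},{"offset":[-0.265,-0.048,-0.05],"twist":[0,0,0]},{"offset":[-0.265,-0.048,-0.025],"twist":[0,0,0]},{"offset":[-0.265,-0.048,-0.015],"twist":[0,0,0]},{"offset":[-0.265,-0.048,-0.015],"twist":[0,0,0]},{"offset":[-0.265,-0.048,-0.015],"twist":[0,0,0]}]'
python3 - <<'E'
from h import *
s=cv2.cvtColor(get_image("scene"),cv2.COLOR_RGB2BGR)
cv2.imwrite("pics/pot2.png",cv2.resize(s[170:320,220:410],(760,600)))
go(.6562,-.017,.0225,13.3)
E
```

```text
t: 6.2
tool_pos: [0.6562, -0.0168, 0.0289]
tool_rot: [1.946, 2.464, 0.002]
contact_force: [0.2, 1.0, -1.9]
opening: 0.0539
grip_force: 43.5
off [-0.     -0.0001  0.0065] twist [0.15 0.06 0.09] alt yaw -179.9 cur yaw 13.4 t 6.25 q6 -0.37 F [-0.5 -0.3 -2.4]
```

View pics/pot2.png

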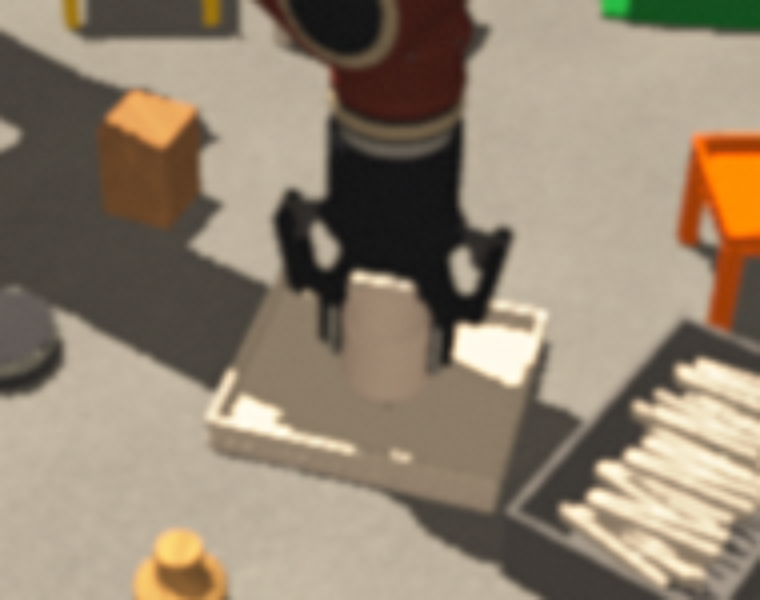

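The pot is held at crop (385,335), about in the middle of the tray. I lower it the last 6 to 7 mm and release.

```bash
python3 -m crank '[{"offset":[0,0,0.003],"twist":[0,0,0]},{"offset":[0,0,0.006],"twist":[0,0,0]},{"offset":[0,0,0.007],"twist":[0,0,0]},{"offset":[0,0,0.007],"twist":[0,0,0]}]'
python3 -m crank '[{"offset":[0,0,0],"twist":[0,0,0]},{"offset":[0,0,0],"twist":[0,0,0]},{"offset":[0,0,0],"twist":[0,0,0]},{"offset":[0,0,0],"twist":[0,0,0]},{"offset":[0,0,-0.03],"twist":[0,0,0]},{"offset":[0,0,-0.08],"twist":[0,0,0]},{"offset":[0,0,-0.13],"twist":[0,0,0]},{"offset":[0,0,-0.18],"twist":[0,0,0]},{"offset":[0,0,-0.18],"twist":[0,0,0]}]' 0.9
python3 - <<'E'
from h import *
# hover mid tray, plate pinched along tray x (yaw -9.4)
get_image("scene")
d=cut_out("pot_mid","scene"); print([(r["confidence"],r["rect"]) for r in d])
x,e=fit("pot",{"scene":d[0]["region"]},[.656,-.017,[0]],z=.008); print(x,e)
go(.4588,-.3301,.2,-9.4); go(.4588,-.3301,.090,-9.4)
E
```

```text
t: 6.75
tool_pos: [0.6558, -0.0172, 0.0224]
tool_rot: [1.947, 2.464, 0.001]
contact_force: [-3.5, 0.9, 6.7]
opening: 0.0542
grip_force: 44.4
t: 7.88
tool_pos: [0.6582, -0.0175, 0.2072]
tool_rot: [1.942, 2.457, 0.009]
contact_force: [-0.2, -0.7, 1.0]
opening: 0.0766
grip_force: 0.0
[(0.58, [315.2, 259.1, 25.0, 31.9])]
[ 0.65734789 -0.01354518  0.06048553] 0.8672865595942519
off [-0.2591 -0.2635  0.0006] twist [6.000e-02 1.000e-02 2.277e+01] alt yaw -157.2 cur yaw 13.4 t 7.97 q6 -0.37 F [ 0.9  0.3 -0.9]
off [-0.2591 -0.2636  0.1106] twist [6.000e-02 1.000e-02 2.277e+01] alt yaw -157.2 cur yaw 13.4 t 7.97 q6 -0.37 F [ 0.9  0.3 -0.9]
```

```bash
python3 -m crank '[{"offset":[-0.259,-0.263,0],"twist":[0,0,22.8]},{"offset":[-0.259,-0.263,0],"twist":[0,0,22.8]},{"offset":[-0.259,-0.263,0],"twist":[0,0,22.8]},{"offset":[-0.259,-0.263,0],"twist":[0,0,22.8]},{"offset":[-0.259,-0.263,0],"twist":[0,0,22.8]},{"offset":[-0.259,-0.263,0],"twist":[0,0,22.8]},{"offset":[-0.259,-0.263,0],"twist":[0,0,22.8]},{"offset":[-0.259,-0.263,0],"twist":[0,0,22.8]},{"offset":[-0.259,-0.263,0],"twist":[0,0,22.8]},{"offset":[-0.259,-0.263,0],"twist":[0,0,22.8]}]' 0.5
python3 - <<'E'
from h import *
t=get_image("top"); s=get_image("scene")
d=cut_out("pot_mid","top"); print([(round(r["confidence"],2),np.round(r["rect"])) for r in d])
for r in d:
  if abs(r["rect"][0]-269)<20: print(fit("pot",{"top":r["region"]},[.656,-.017,[0]],z=.008))
cv2.imwrite("pics/mid1.png",np.hstack([cv2.resize(cv2.cvtColor(a,cv2.COLOR_RGB2BGR),(400,400)) for a in(t[130:230,220:320],s[220:370,90:240])]))
go(.4588,-.3301,.090,-9.4)
E
```

```text
t: 9.22
tool_pos: [0.4596, -0.3288, 0.2]
tool_rot: [-2.394, -2.033, -0.0]
contact_force: [0.2, -0.1, 0.8]
opening: 0.0426
grip_force: 0.0
[(0.58, array([269., 180.,  16.,  26.]))]
(array([ 0.66023978, -0.01595798,  0.05236485]), np.float64(0.9239615113823046))
off [-0.0009 -0.0005  0.1103] twist [-0.    0.    0.04] alt yaw -180.0 cur yaw -9.4 t 9.38 q6 -0.59 F [ 0.5 -0.6  0.4]
```

View pics/mid1.png

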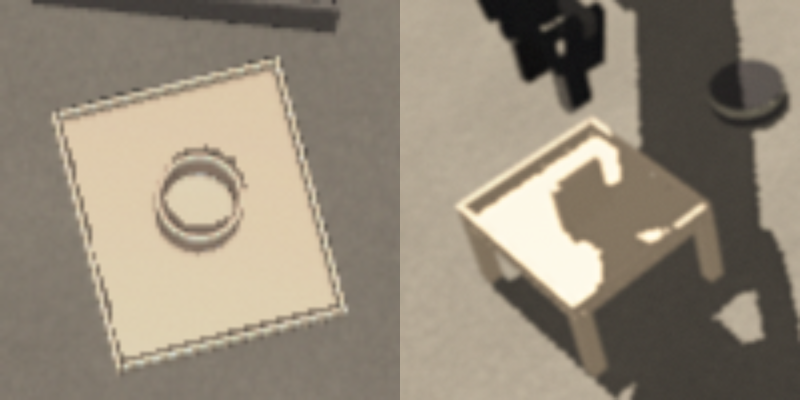

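The pot stands upright near the tray centre, at left crop (198,200). The gripper is above the medium tray's plate, so I descend and grip.

```bash
python3 -m crank '[{"offset":[0,0,0.05],"twist":[0,0,0]},{"offset":[-0.001,0,0.09],"twist":[0,0,0]},{"offset":[-0.001,0,0.11],"twist":[0,0,0]},{"offset":[-0.001,0,0.11],"twist":[0,0,0]},{"offset":[-0.001,0,0.11],"twist":[0,0,0]}]'
python3 -m crank '[{"offset":[0,0,0],"twist":[0,0,0]},{"offset":[0,0,0],"twist":[0,0,0]},{"offset":[0,0,0],"twist":[0,0,0]},{"offset":[0,0,0],"twist":[0,0,0]},{"offset":[0,0,0],"twist":[0,0,0]},{"offset":[0,0,0],"twist":[0,0,0]}]' 0 80
python3 -m crank '[{"offset":[0,0,-0.03],"twist":[0,0,0]},{"offset":[0,0,-0.08],"twist":[0,0,0]},{"offset":[0,0,-0.12],"twist":[0,0,0]},{"offset":[0,0,-0.12],"twist":[0,0,0]},{"offset":[0,0,-0.12],"twist":[0,0,0]}]'
python3 - <<'E'
from h import *
get_image("scene")
d=cut_out("mid_tray_grip","scene"); print([(round(r["confidence"],2),np.round(r["rect"])) for r in d])
go(.6562,-.017,.21,13.3)
E
```

```text
t: 10.0
tool_pos: [0.46, -0.3318, 0.0923]
tool_rot: [2.394, 2.029, 0.001]
contact_force: [0.3, -0.6, 0.5]
opening: 0.0425
grip_force: 0.0
t: 10.75
tool_pos: [0.4595, -0.3316, 0.0919]
tool_rot: [2.395, 2.03, -0.0]
contact_force: [-1.8, 1.2, 6.4]
opening: 0.0066
grip_force: 79.6
t: 11.38
tool_pos: [0.4582, -0.3301, 0.2083]
tool_rot: [-2.394, -2.03, 0.0]
contact_force: [0.2, -0.8, -3.0]
opening: 0.0066
grip_force: 78.6
[(0.63, array([151., 278., 109.,  95.]))]
off [ 0.3411  0.1444 -0.0024] twist [ -0.2   -0.2  -22.73] alt yaw 157.3 cur yaw -9.4 t 11.47 q6 -0.59 F [-0.1 -0.5 -1.9]
```

```bash
python3 -m crank '[{"offset":[0.057,0.024,0],"twist":[0,0,-4]},{"offset":[0.113,0.048,0],"twist":[0,0,-8]},{"offset":[0.17,0.072,0],"twist":[0,0,-12]},{"offset":[0.227,0.096,0],"twist":[0,0,-16]},{"offset":[0.284,0.12,0],"twist":[0,0,-20]},{"offset":[0.341,0.144,0],"twist":[0,0,-22.7]},{"offset":[0.341,0.144,0.05],"twist":[0,0,-22.7]},{"offset":[0.341,0.144,0.055],"twist":[0,0,-22.7]},{"offset":[0.341,0.144,0.055],"twist":[0,0,-22.7]},{"offset":[0.341,0.144,0.055],"twist":[0,0,-22.7]}]'
python3 - <<'E'
from h import *
s=get_image("scene")
z=get_obs()["tool_pos"][2]-.0917
d=cut_out("mid_tray_grip","scene"); print([(round(r["confidence"],2),np.round(r["rect"])) for r in d])
x,e=fit("mid",{"scene":d[0]["region"]},[.656,-.017,[.23]],z=z);print(x[:2],np.degrees(x[2]),e,z)
b=cv2.cvtColor(s,cv2.COLOR_RGB2BGR)
for m,p,zz,c in(("mid",x,z,(0,0,255)),("base_tray",[.6562,-.017,.232],0,(0,255,0))):
    k=cv2.resize(mask(m,p,"scene",zz).astype(np.uint8),(560,420),interpolation=cv2.INTER_NEAREST); cv2.drawContours(b,cv2.findContours(k,0,1)[0],-1,c,1)
cv2.imwrite("pics/mid2.png",cv2.resize(b[170:320,220:410],(760,600),interpolation=cv2.INTER_NEAREST))
go(.6562,-.017,.11,13.3)
E
```

```text
t: 12.72
tool_pos: [0.6577, -0.019, 0.1574]
tool_rot: [1.95, 2.46, 0.002]
contact_force: [0.2, 1.0, -1.4]
opening: 0.0066
grip_force: 78.7
[(0.69, array([317., 238.,  80.,  74.]))]
[ 0.66067008 -0.0208534 ] 12.970195778531867 0.9034050722441144 0.06595023897795216
off [ 0.0023 -0.0013  0.0476] twist [ 0.19  0.07 -0.09] alt yaw 179.9 cur yaw 13.2 t 12.82 q6 -0.37 F [ 1.1 -0.1 -1.6]
```

View pics/mid2.png

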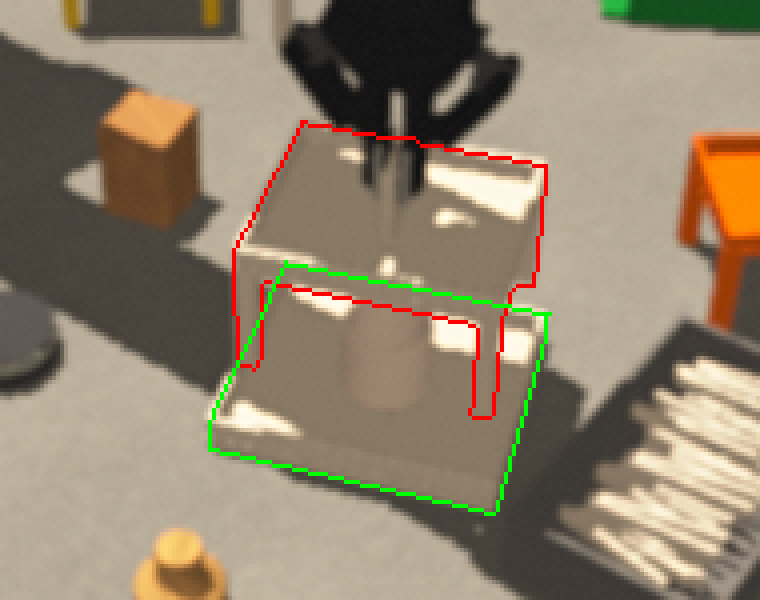

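The tray (red outline) hangs over the base (green), about 3 mm off in the hand. I shift by that and go down.

```bash
python3 - <<'E'
from h import *
go(.6548,-.0155,.11,13.3);go(.6548,-.0155,.098,13.3)
E
```

```text
off [ 0.0041 -0.0023  0.0476] twist [ 0.19  0.07 -0.09] alt yaw 179.9 cur yaw 13.2 t 12.82 q6 -0.37 F [ 1.1 -0.1 -1.6]
off [ 0.0041 -0.0023  0.0596] twist [ 0.19  0.07 -0.09] alt yaw 179.9 cur yaw 13.2 t 12.82 q6 -0.37 F [ 1.1 -0.1 -1.6]
```

```bash
python3 -m crank '[{"offset":[0.004,-0.002,0],"twist":[0,0,0]},{"offset":[0.004,-0.002,0.02],"twist":[0,0,0]},{"offset":[0.004,-0.002,0.035],"twist":[0,0,0]},{"offset":[0.004,-0.002,0.045],"twist":[0,0,0]},{"offset":[0.004,-0.002,0.053],"twist":[0,0,0]},{"offset":[0.004,-0.002,0.058],"twist":[0,0,0]},{"offset":[0.004,-0.002,0.058],"twist":[0,0,0]},{"offset":[0.004,-0.002,0.058],"twist":[0,0,0]}]'

```

```text
t: 13.82
tool_pos: [0.6544, -0.0146, 0.1]
tool_rot: [1.949, 2.463, 0.0]
contact_force: [-5.3, 1.3, 6.8]
opening: 0.0062
grip_force: 80.3
```

Floor contact came at the expected height (0.100), so I release and back off.

```bash
python3 -m crank '[{"offset":[0,0,0],"twist":[0,0,0]},{"offset":[0,0,0],"twist":[0,0,0]},{"offset":[0,0,0],"twist":[0,0,0]},{"offset":[0,0,0],"twist":[0,0,0]},{"offset":[0,0,-0.03],"twist":[0,0,0]},{"offset":[0,0,-0.07],"twist":[0,0,0]},{"offset":[0,0,-0.1],"twist":[0,0,0]},{"offset":[0,0,-0.1],"twist":[0,0,0]}]' 0.5 40
python3 - <<'E'
from h import *
# scrubber: on table, TCP 31mm; yaw 103.3 (close along tray y)
go(.6449,-.2216,.15,103.3); go(.6449,-.2216,.15,90); go(.6449,-.2216,.030,103.3)
E
```

```text
t: 14.82
tool_pos: [0.6559, -0.0149, 0.2011]
tool_rot: [1.946, 2.459, 0.005]
contact_force: [-0.2, 0.1, 0.4]
opening: 0.0428
grip_force: 0.0
off [-0.1986 -0.0585  0.0513] twist [ 0.39 -0.17 89.97] alt yaw -90.0 cur yaw 13.3 t 14.82 q6 -0.37 F [-0.2  0.1  0.4]
off [-0.1986 -0.0585  0.0513] twist [  0.21   0.36 -76.73] alt yaw 103.3 cur yaw 13.3 t 14.82 q6 -0.37 F [-0.2  0.1  0.4]
off [-0.1983 -0.0593  0.1712] twist [ 0.39 -0.17 89.97] alt yaw -90.0 cur yaw 13.3 t 14.82 q6 -0.37 F [-0.2  0.1  0.4]
```

```bash
python3 -m crank '[{"offset":[-0.1985,-0.058,0],"twist":[0,0,90]},{"offset":[-0.1985,-0.058,0],"twist":[0,0,90]},{"offset":[-0.1985,-0.058,0.05],"twist":[0,0,90]},{"offset":[-0.1985,-0.058,0.05],"twist":[0,0,90]},{"offset":[-0.1985,-0.058,0.05],"twist":[0,0,90]},{"offset":[-0.1985,-0.058,0.05],"twist":[0,0,90]},{"offset":[-0.1985,-0.058,0.05],"twist":[0,0,90]},{"offset":[-0.1985,-0.058,0.05],"twist":[0,0,90]},{"offset":[-0.1985,-0.058,0.05],"twist":[0,0,90]},{"offset":[-0.1985,-0.058,0.05],"twist":[0,0,90]},{"offset":[-0.1985,-0.058,0.05],"twist":[0,0,90]}]' 0.7
python3 - <<'E'
from h import *
t=get_image("top"); s=get_image("scene")
for n in("top","scene"):
    d=cut_out("mid_tray_grip",n); print([(round(r["confidence"],2),np.round(r["rect"])) for r in d])
    for q in d[:1]:
        x,e=fit("mid",{n:q["region"]},[.656,-.017,[.23]],z=.008); print(n,x[:2],np.degrees(x[2]),e)
b=cv2.cvtColor(s,cv2.COLOR_RGB2BGR); cv2.imwrite("pics/mid3.png",cv2.resize(b[190:340,220:410],(760,600)))
go(.6449,-.2216,.030,103.3)
E
```

```text
t: 16.2
tool_pos: [0.6425, -0.2209, 0.1461]
tool_rot: [-3.119, -0.364, 0.002]
contact_force: [1.0, 0.0, 0.2]
opening: 0.0602
grip_force: 0.0
[(0.79, array([270., 180.,  67.,  74.]))]
top [ 0.65852669 -0.0140701 ] 13.366176602942698 0.9741665843946424
[(0.65, array([318., 253.,  74.,  69.]))]
scene [ 0.65597661 -0.01519395] 13.926601529670865 0.9526690773692313
off [0.0017 0.0009 0.1171] twist [-0.01  0.01 -0.01] alt yaw 180.0 cur yaw -76.7 t 16.4 q6 0.9 F [-0.3 -0.2 -0.3]
```

View pics/mid3.png

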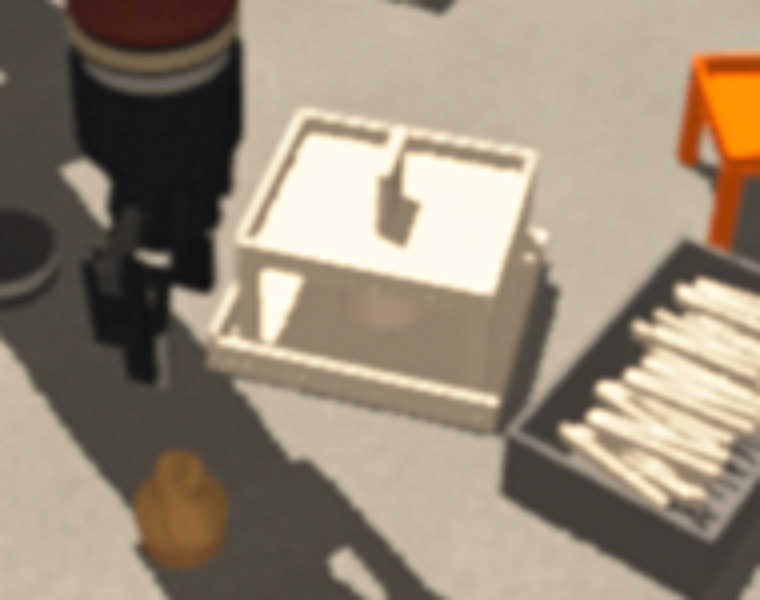

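The medium tray sits squarely down in the base. The fit gives (0.657,-0.015) with yaw 13.4°. Next I grip the scrubber by its knob.

```bash
python3 -m crank '[{"offset":[0.002,0.001,0.05],"twist":[0,0,0]},{"offset":[0.002,0.001,0.09],"twist":[0,0,0]},{"offset":[0.002,0.001,0.115],"twist":[0,0,0]},{"offset":[0.002,0.001,0.115],"twist":[0,0,0]},{"offset":[0.002,0.001,0.115],"twist":[0,0,0]}]'
python3 -m crank '[{"offset":[0,0,0],"twist":[0,0,0]},{"offset":[0,0,0],"twist":[0,0,0]},{"offset":[0,0,0],"twist":[0,0,0]},{"offset":[0,0,0],"twist":[0,0,0]},{"offset":[0,0,0],"twist":[0,0,0]}]' 0.1 40
python3 -m crank '[{"offset":[0,0,-0.04],"twist":[0,0,0]},{"offset":[0,0,-0.1],"twist":[0,0,0]},{"offset":[0,0,-0.15],"twist":[0,0,0]},{"offset":[0,0,-0.15],"twist":[0,0,0]},{"offset":[0,0,-0.15],"twist":[0,0,0]}]'
python3 - <<'E'
from h import *
a=np.radians(13.4); c=np.array([.6573,-.0146]); p=c-.035*np.array([np.cos(a),np.sin(a)]); print(p)
s=cv2.cvtColor(get_image("scene"),cv2.COLOR_RGB2BGR); d=cut_out("scrubber_mid","scene")
for r in d:
  z=get_obs()["tool_pos"][2]-.031
  print(r["confidence"],r["rect"],fit("scrub",{"scene":r["region"]},[.645,-.2216,[0]],z=z))
go(*p,.18,103.3);go(*p,.111,103.3)
E
```

```text
t: 17.02
tool_pos: [0.6462, -0.2221, 0.0338]
tool_rot: [3.119, 0.363, 0.003]
contact_force: [-0.7, 0.0, -0.3]
opening: 0.0596
grip_force: 0.0
t: 17.65
tool_pos: [0.6464, -0.2215, 0.0346]
tool_rot: [3.12, 0.363, 0.004]
contact_force: [-1.0, 2.6, 6.3]
opening: 0.0235
grip_force: 48.8
t: 18.27
tool_pos: [0.6449, -0.2215, 0.1819]
tool_rot: [-3.12, -0.363, 0.001]
contact_force: [-0.5, -0.2, -1.4]
opening: 0.0232
grip_force: 48.3
[ 0.62325284 -0.02271118]
0.81 [259.6, 270.8, 23.3, 23.9] (array([ 0.6420013 , -0.2229471 ,  0.19816823]), np.float64(0.6042797332919833))
0.61 [313.4, 275.0, 83.3, 51.6] (array([ 0.71295475, -0.20488565, -0.26361162]), np.float64(0.3287353588203817))
off [ 2.530e-02 -1.979e-01  1.000e-04] twist [-0.14  0.19 -0.03] alt yaw 180.0 cur yaw -76.7 t 18.38 q6 0.9 F [-0.2 -0.8 -1.6]
off [ 0.0256 -0.1977  0.0691] twist [-0.14  0.19 -0.03] alt yaw 180.0 cur yaw -76.7 t 18.38 q6 0.9 F [-0.2 -0.8 -1.6]
```

```bash
python3 -m crank '[{"offset":[0.008,-0.06,0],"twist":[0,0,0]},{"offset":[0.016,-0.12,0],"twist":[0,0,0]},{"offset":[0.022,-0.17,0],"twist":[0,0,0]},{"offset":[0.0255,-0.198,0],"twist":[0,0,0]},{"offset":[0.0255,-0.198,0],"twist":[0,0,0]},{"offset":[0.0255,-0.198,0],"twist":[0,0,0]},{"offset":[0.0255,-0.198,0.03],"twist":[0,0,0]},{"offset":[0.0255,-0.198,0.05],"twist":[0,0,0]},{"offset":[0.0255,-0.198,0.055],"twist":[0,0,0]},{"offset":[0.0255,-0.198,0.055],"twist":[0,0,0]}]'
python3 - <<'E'
from h import *
s=cv2.cvtColor(get_image("scene"),cv2.COLOR_RGB2BGR)
cv2.imwrite("pics/scr.png",cv2.resize(s[180:300,230:390],(800,600)))
go(.6230,-.0227,.1123,103.4)
E
```

```text
t: 19.62
tool_pos: [0.6246, -0.0235, 0.127]
tool_rot: [-3.121, -0.362, 0.001]
contact_force: [-0.2, -0.8, -0.0]
opening: 0.0232
grip_force: 48.4
off [-0.0018 -0.0012  0.0156] twist [ 0.02 -0.04 -0.15] alt yaw 179.8 cur yaw -76.8 t 19.68 q6 1.18 F [-0.5 -0.4 -0.8]
```

View pics/scr.png

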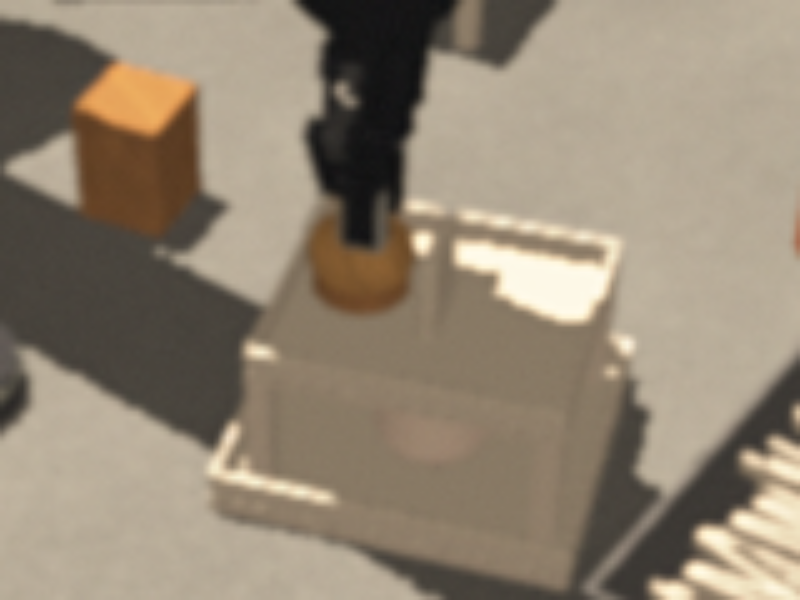

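The scrubber hangs at crop (360,260), between the grip plate (440,275) and the near wall. I lower it and release.

```bash
python3 -m crank '[{"offset":[-0.001,0,0.006],"twist":[0,0,0]},{"offset":[-0.001,0,0.012],"twist":[0,0,0]},{"offset":[-0.001,0,0.0155],"twist":[0,0,0]},{"offset":[-0.001,0,0.0155],"twist":[0,0,0]}]'
python3 -m crank '[{"offset":[0,0,0],"twist":[0,0,0]},{"offset":[0,0,0],"twist":[0,0,0]},{"offset":[0,0,0],"twist":[0,0,0]},{"offset":[0,0,0],"twist":[0,0,0]},{"offset":[0,0,-0.03],"twist":[0,0,0]},{"offset":[0,0,-0.07],"twist":[0,0,0]},{"offset":[0,0,-0.11],"twist":[0,0,0]},{"offset":[0,0,-0.11],"twist":[0,0,0]}]' 0.6
python3 - <<'E'
from h import *
t=get_image("top");get_image("scene")
go(.4528,.3454,.22,6.6)
print(np.degrees(get_obs()["q"]))
E
```

```text
t: 20.18
tool_pos: [0.6237, -0.0233, 0.1126]
tool_rot: [3.12, 0.363, -0.0]
contact_force: [-2.3, 0.8, 4.8]
opening: 0.0232
grip_force: 49.2
t: 21.18
tool_pos: [0.6261, -0.0237, 0.227]
tool_rot: [3.118, 0.363, 0.013]
contact_force: [-0.1, 0.0, -0.1]
opening: 0.0513
grip_force: 0.0
off [-0.0817 -0.3981  0.0017] twist [ 3.000e-02 -1.000e-02 -8.333e+01] alt yaw 96.7 cur yaw -76.7 t 21.27 q6 1.18 F [ 0.1  1.2 -1.4]
[-8.96687149e+00  3.21775301e+00  9.31147929e+01 -2.03324662e-04
  8.36381013e+01  6.77622785e+01]
```

```bash
python3 -m crank '[{"offset":[-0.0817,-0.398,0],"twist":[0,0,-83.3]},{"offset":[-0.0817,-0.398,0],"twist":[0,0,-83.3]},{"offset":[-0.0817,-0.398,0],"twist":[0,0,-83.3]},{"offset":[-0.0817,-0.398,0],"twist":[0,0,-83.3]},{"offset":[-0.0817,-0.398,0],"twist":[0,0,-83.3]},{"offset":[-0.0817,-0.398,0],"twist":[0,0,-83.3]},{"offset":[-0.0817,-0.398,0],"twist":[0,0,-83.3]},{"offset":[-0.0817,-0.398,0],"twist":[0,0,-83.3]},{"offset":[-0.0817,-0.398,0],"twist":[0,0,-83.3]},{"offset":[-0.0817,-0.398,0],"twist":[0,0,-83.3]},{"offset":[-0.0817,-0.398,0],"twist":[0,0,-83.3]},{"offset":[-0.0817,-0.398,0],"twist":[0,0,-83.3]}]' 0.6
python3 - <<'E'
from h import *
t=get_image("top");s=get_image("scene")
for n,q,m,pp,z in(("scene","top_tray_grip","top",[.4528,.3454,.115],0),("top","top_tray_grip","top",[.4528,.3454,.115],0),("top","scrubber_mid","scrub",[.623,-.0227,0],.078),("scene","scrubber_mid","scrub",[.623,-.0227,0],.078),("top","mid_tray_grip","mid",[.6573,-.0146,.234],.008)):
    px=proj(np.array([[pp[0],pp[1],z+.07]]),n)[0]
    for r in cut_out(q,n):
        if np.hypot(*(np.array(r["rect"][:2])-px))<25: print(n,q,np.round(r["rect"]),fit(m,{n:r["region"]},[*pp[:2],[pp[2]]],z=z))
cv2.imwrite("pics/top1.png",np.hstack([cv2.resize(cv2.cvtColor(a,cv2.COLOR_RGB2BGR),(400,400)) for a in(t[130:230,220:320],s[120:220,265:365])]))
go(.4528,.3454,.092,6.6)
E
```

```text
t: 22.78
tool_pos: [0.453, 0.3449, 0.2217]
tool_rot: [2.092, 2.344, -0.0]
contact_force: [0.1, -0.7, 0.0]
opening: 0.0513
grip_force: 0.0
scene top_tray_grip [312. 167.  48.  45.] (array([0.45413349, 0.34250709, 0.08435543]), np.float64(0.9305966255000869))
top top_tray_grip [124. 262.  47.  54.] (array([0.45751089, 0.33411541, 0.02034979]), np.float64(0.7447026353276354))
top scrubber_mid [275. 192.  16.  16.] (array([ 0.62175895, -0.025997  ,  0.10914942]), np.float64(0.8048996458087367))
scene scrubber_mid [304. 234.  18.  32.] (array([ 0.61981516, -0.0237829 ,  0.10566522]), np.float64(0.8569447654263924))
top mid_tray_grip [269. 180.  66.  76.] (array([ 0.65837358, -0.01399422,  0.23722098]), np.float64(0.8688024408848207))
off [ 1.000e-04 -0.000e+00  1.299e-01] twist [ 0.01 -0.   -0.04] alt yaw 180.0 cur yaw 6.6 t 23.12 q6 0.41 F [ 0.6 -0.2  0.6]
```

View pics/top1.png

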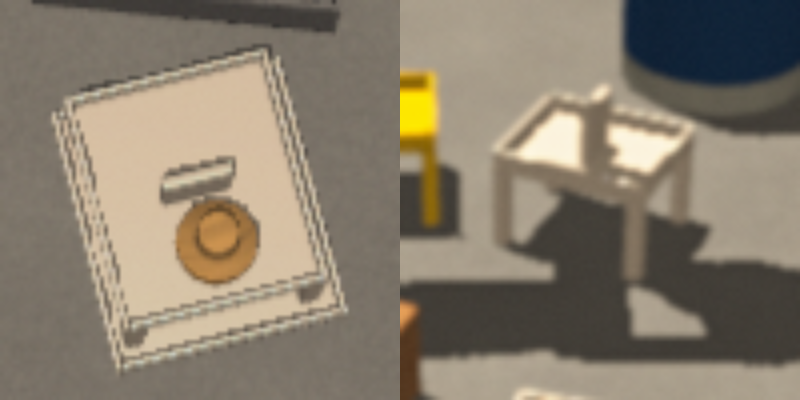

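The scrubber stands beside the plate (left crop 218,240), and the small white tray is at right crop (595,165). The fresh fit gives (0.454,0.343) with yaw 4.8°.

```bash
python3 - <<'E'
from h import *
go(.4542,.3432,.092,4.9)
E
```

```text
off [-0.0022  0.0011  0.1299] twist [ 0.01 -0.    1.66] alt yaw -178.3 cur yaw 6.6 t 23.12 q6 0.41 F [ 0.6 -0.2  0.6]
```

```bash
python3 -m crank '[{"offset":[-0.002,0.001,0.06],"twist":[0,0,1.7]},{"offset":[-0.002,0.001,0.1],"twist":[0,0,1.7]},{"offset":[-0.002,0.001,0.129],"twist":[0,0,1.7]},{"offset":[-0.002,0.001,0.129],"twist":[0,0,1.7]},{"offset":[-0.002,0.001,0.129],"twist":[0,0,1.7]}]'
python3 -m crank '[{"offset":[0,0,0],"twist":[0,0,0]},{"offset":[0,0,0],"twist":[0,0,0]},{"offset":[0,0,0],"twist":[0,0,0]},{"offset":[0,0,0],"twist":[0,0,0]},{"offset":[0,0,0],"twist":[0,0,0]},{"offset":[0,0,0],"twist":[0,0,0]},{"offset":[0,0,0],"twist":[0,0,0]}]' 0 80
python3 -m crank '[{"offset":[0,0,-0.03],"twist":[0,0,0]},{"offset":[0,0,-0.08],"twist":[0,0,0]},{"offset":[0,0,-0.14],"twist":[0,0,0]},{"offset":[0,0,-0.18],"twist":[0,0,0]},{"offset":[0,0,-0.18],"twist":[0,0,0]},{"offset":[0,0,-0.18],"twist":[0,0,0]}]'
python3 - <<'E'
from h import *
get_image("scene")
print([(round(r["confidence"],2),np.round(r["rect"])) for r in cut_out("top_tray_grip","scene")])
go(.6573,-.0146,.26,13.4)
E
```

```text
t: 23.75
tool_pos: [0.4549, 0.3439, 0.0943]
tool_rot: [2.125, 2.313, 0.003]
contact_force: [0.4, -0.4, 0.3]
opening: 0.0511
grip_force: 0.0
t: 24.62
tool_pos: [0.4541, 0.3436, 0.0933]
tool_rot: [-2.125, -2.314, -0.0]
contact_force: [-2.3, -0.7, 5.5]
opening: 0.0061
grip_force: 80.1
t: 25.38
tool_pos: [0.4534, 0.3429, 0.2704]
tool_rot: [-2.125, -2.313, 0.005]
contact_force: [-0.2, -0.2, -2.3]
opening: 0.0064
grip_force: 79.5
[(0.88, array([314., 113.,  54.,  52.])), (0.84, array([421., 224.,  66.,  58.])), (0.76, array([254., 154.,  42.,  39.]))]
off [-0.3734  0.1734  0.0094] twist [-0.28  0.11 -8.54] alt yaw 171.5 cur yaw 4.9 t 25.48 q6 0.43 F [ 0.1  0.1 -2.2]
```

```bash
python3 -m crank '[{"offset":[-0.053,0.025,0],"twist":[0,0,-1.2]},{"offset":[-0.106,0.05,0],"twist":[0,0,-2.4]},{"offset":[-0.16,0.074,0],"twist":[0,0,-3.7]},{"offset":[-0.213,0.099,0],"twist":[0,0,-4.9]},{"offset":[-0.267,0.124,0],"twist":[0,0,-6.1]},{"offset":[-0.32,0.149,0],"twist":[0,0,-7.3]},{"offset":[-0.373,0.1735,0],"twist":[0,0,-8.5]},{"offset":[-0.373,0.1735,0],"twist":[0,0,-8.5]},{"offset":[-0.373,0.1735,0.03],"twist":[0,0,-8.5]},{"offset":[-0.373,0.1735,0.03],"twist":[0,0,-8.5]},{"offset":[-0.373,0.1735,0.03],"twist":[0,0,-8.5]}]'
python3 - <<'E'
from h import *
s=get_image("scene"); get_image("top")
o=get_obs()["tool_pos"];z=o[2]-.0933
for n in("scene","top"):
  for r in cut_out("top_tray_grip",n):
    px=proj(np.array([[.657,-.0146,z+.07]]),n)[0]
    if np.hypot(*(np.array(r["rect"][:2])-px))<25:
        x,e=fit("top",{n:r["region"]},[.657,-.0146,[.23]],z=z);print(n,r["rect"],x[:2],np.degrees(x[2]),e,"tcp",o)
  for r in cut_out("mid_tray_grip",n):
    px=proj(np.array([[.657,-.0146,.07]]),n)[0]
    if np.hypot(*(np.array(r["rect"][:2])-px))<25: print(n,"mid",fit("mid",{n:r["region"]},[.657,-.0146,[.23]],z=.008))
b=cv2.cvtColor(s,cv2.COLOR_RGB2BGR)
for m,p,zz,c in(("top",[*o[:2],np.radians(13.4)],z,(0,0,255)),("mid",[.6573,-.0146,.234],.008,(0,255,0))):
    k=cv2.resize(mask(m,p,"scene",zz).astype(np.uint8),(560,420),interpolation=cv2.INTER_NEAREST); cv2.drawContours(b,cv2.findContours(k,0,1)[0],-1,c,1)
cv2.imwrite("pics/top2.png",cv2.resize(b[140:290,220:410],(760,600),interpolation=cv2.INTER_NEAREST))
go(.6573,-.0146,.1705,13.4)
E
```

```text
t: 26.85
tool_pos: [0.6581, -0.0127, 0.2424]
tool_rot: [-1.946, -2.465, 0.001]
contact_force: [0.0, 0.3, -2.0]
opening: 0.0068
grip_force: 79.1
scene [319.9, 204.1, 66.8, 66.0] [ 0.65932845 -0.01356531] 13.516409579165787 0.8761533463287849 tcp [ 0.65887249 -0.01296604  0.24408153]
scene mid (array([ 0.65692097, -0.01427853,  0.2267408 ]), np.float64(0.7958834231084793))
off [-0.0008 -0.0019  0.0734] twist [ 0.08  0.03 -0.01] alt yaw 180.0 cur yaw 13.4 t 27.15 q6 -0.37 F [ 0.  -0.4 -2.4]
```

View pics/top2.png

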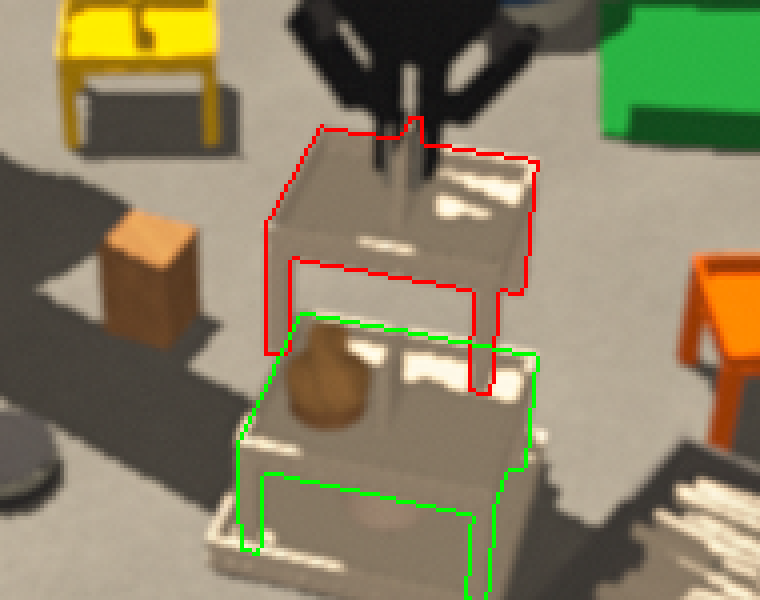

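The small tray hangs aligned over the medium tray: the fits agree within 2 mm and the scrubber stands inside. I shift by 1 to 2 mm and lower.

```bash
python3 -m crank '[{"offset":[-0.001,-0.002,0.015],"twist":[0,0,0]},{"offset":[-0.001,-0.002,0.03],"twist":[0,0,0]},{"offset":[-0.001,-0.002,0.045],"twist":[0,0,0]},{"offset":[-0.001,-0.002,0.057],"twist":[0,0,0]},{"offset":[-0.001,-0.002,0.066],"twist":[0,0,0]},{"offset":[-0.001,-0.002,0.071],"twist":[0,0,0]},{"offset":[-0.001,-0.002,0.073],"twist":[0,0,0]},{"offset":[-0.001,-0.002,0.073],"twist":[0,0,0]},{"offset":[-0.001,-0.002,0.073],"twist":[0,0,0]}]'
```

```text
t: 28.28
tool_pos: [0.6572, -0.015, 0.1713]
tool_rot: [1.947, 2.464, 0.001]
contact_force: [-3.8, -0.3, 6.4]
opening: 0.0067
grip_force: 80.4
```

Contact came at the expected 0.171 m, so I release and go well clear.

```bash
python3 -m crank '[{"offset":[0,0,0],"twist":[0,0,0]},{"offset":[0,0,0],"twist":[0,0,0]},{"offset":[0,0,0],"twist":[0,0,0]},{"offset":[0,0,0],"twist":[0,0,0]},{"offset":[0,0,-0.03],"twist":[0,0,0]},{"offset":[0,0,-0.07],"twist":[0,0,0]},{"offset":[0,0,-0.1],"twist":[0,0,0]},{"offset":[0.05,0,-0.1],"twist":[0,0,0]},{"offset":[0.11,0,-0.1],"twist":[0,0,0]},{"offset":[0.17,0,-0.1],"twist":[0,0,0]},{"offset":[0.22,0,-0.1],"twist":[0,0,0]},{"offset":[0.22,0,-0.1],"twist":[0,0,0]},{"offset":[0.22,0,-0.1],"twist":[0,0,0]}]' 0.5
python3 - <<'E'
from h import *
s=get_image("scene");t=get_image("top")
for n in("scene","top"):
  for q,m,z in(("top_tray_grip","top",.078),("mid_tray_grip","mid",.008),("base_tray","base_tray",0)):
    px=proj(np.array([[.657,-.0146,z+.05]]),n)[0]
    for r in cut_out(q,n):
      if np.hypot(*(np.array(r["rect"][:2])-px))<25:
        x,e=fit(m,{n:r["region"]},[.657,-.0146,[.23]],z=z);print(n,q,np.round(x,3),round(e,2))
cv2.imwrite("pics/fin.png",np.hstack([cv2.resize(cv2.cvtColor(a,cv2.COLOR_RGB2BGR),(400,500)) for a in(t[130:230,225:305],s[170:320,260:380])]))
E
```

```text
t: 29.9
tool_pos: [0.606, 0.1988, 0.2697]
tool_rot: [1.947, 2.465, -0.001]
contact_force: [0.0, 0.7, -0.3]
opening: 0.0427
grip_force: 0.0
scene top_tray_grip [ 0.659 -0.014  0.239] 0.94
scene base_tray [ 0.657 -0.02   0.224] 0.49
top top_tray_grip [ 0.661 -0.014  0.233] 0.96
top mid_tray_grip [ 0.655 -0.014  0.229] 0.21
top base_tray [ 0.656 -0.017  0.229] 0.22
```

View pics/fin.png

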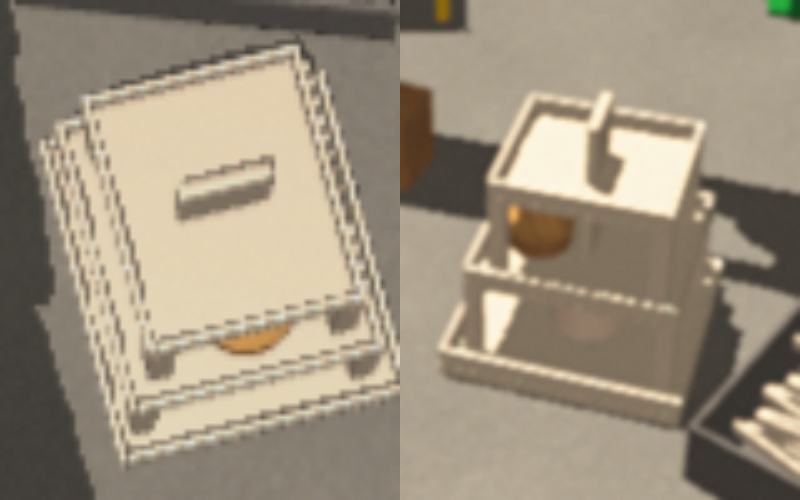

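The rack is nested squarely at every level, with the scrubber and pot in place and the gripper clear, so I hand in.

```bash
python3 -c "
from station import *
print(finish_job())"
```

```text
the job is handed in; nothing more can be done
None
```

The rack is back together on the bottom tray in the order you asked (pot, medium tray, scrubber, small tray), both trays square and feet down, nothing else touched, and it was handed in after about 30 s of the 106 s limit.

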